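# Weigh a fruit basket on a bench spring scale

## Task

Pick up the steel basket with the tomato in it by the tab on its handle and hang it on the hook of the upright spring scale, letting its weight down gently so that the hook neither drops nor jumps, and let go. When it hangs freely and still, slide the scale's reading marker by its grip block up or down until its tip is level with the tip of the scale's pointer, leave it there, and disturb none of the other things on the bench.

Things in the scene. Friction and masses are not known exactly. Their poses are not given: they have to be found in the camera images.
- scale: fixed upright spring scale: white panel 250 mm wide (its y), 24 mm thick, 340 mm high on a 120 x 270 x 12 mm foot plate. Origin on the bench under the panel's front; z up; the front of the panel (2 mm behind the origin) faces its -x. The hook slides up and down the front at y = -60 mm, the reading marker at y = +75 mm; both stick out to -x
- basket: loose round steel basket, 92 mm across and 48 mm high, with a tomato wedged in it; total mass unknown, 0.25 to 0.5 kg. Origin under its centre, z up. A handle of 6 mm round wire stands in its y-z plane: upright at y = -44 and +44 mm to a height of 81 mm, then sloping at 45 degrees to an apex in the middle at 125 mm. On the apex stands a grip tab, from 125 to 175 mm height, 10 mm thick along y and 26 mm wide along x. Half a turn about z makes no difference
- basket_tab (a point): place to grasp the basket: middle of the grip tab, 155 mm above the basket's underside; axes as the basket. The tab reaches 20 mm above and 30 mm below this point; grasp with the fingers closing along y (10 mm)
- basket_apex (a point): underside of the handle wire at its apex, which should rest in the hook, 122 mm above the basket's underside and 33 mm below basket_tab
- hook_saddle (a point): lowest point of the upper side of the hook, where the wire comes to rest, 80 mm out from the panel (its -x); axes as the scale. The hook is an 8 mm round bar that comes out of the panel along -x, 10 mm above the saddle, dips to the saddle, and rises to an open tip 18 mm farther out from the panel and 16 mm higher than the saddle. The handle's y-z plane goes parallel to the panel (basket y along scale y, either way round), the bar passing under the apex
- hook (a joint): how far the hook and its pointer have sunk, m: 0 unloaded (saddle 229 mm above the bench), stop at 0.08. Spring 85 N/m with light damping: a hanging basket sinks 25 to 60 mm, bobbing about 2 times a second if let go suddenly
- pointer (a point): tip of the pointer on the hook's carriage, in front of the panel, level with the hook's bar at the saddle (4 mm below hook_saddle)
- marker (a joint): how far the reading marker has been slid down, m: 0 top, 0.09 lowest; friction about 2.5 N keeps it where it is left
- marker_grip (a point): centre of the marker's grip block, 75 mm out from the panel; block 24 mm along scale x, 12 mm along scale y, 26 mm high, on an 8 mm bar from the panel; grasp from above with the fingers closing along scale y
- marker_tip (a point): tip of the marker's thin black needle, at the height of marker_grip; it points along the panel towards the pointer's tip and stops 5 mm from it sideways
- flask: conical glass flask, 84 mm across, 124 mm tall, a bystander to leave alone; origin under its centre
- tomato: loose tomato, 72 mm across, 54 mm tall, a bystander to leave alone; origin under its centre
- jar: small round jar, 60 mm across, 85 mm tall, a bystander to leave alone; origin under its centre
- beaker: open glass beaker, 70 mm across, 90 mm tall, a bystander to leave alone; origin under its centre
- dishes: stack of round plastic dishes, 94 mm across, 31 mm tall, a bystander to leave alone; origin under its centre
- slidebox: flat box 85 x 60 x 35 mm, a bystander to leave alone; origin under its centre

How it is judged:
On the way, in this order (a step that is already met when the one before it is completed fails the run):
1. the basket hangs from the hook by the apex of its handle, let go, off the bench and still (distance between basket_apex and hook_saddle below 0.012 m and value of joint hook above 0.02 m and linear speed of basket below 0.03 m/s and velocity of joint hook between -0.012 and 0.012 m/s and contact force between basket and the fingers below 0.1 N and height (world z) of basket above 0.015 m), for 0.4 s.
2. with the basket hanging still, the marker's tip is level with the pointer's tip (all of step 1 and z of marker_tip in the frame of pointer between -0.005 and 0.005 m), for 0.2 s.
At the end, for the whole second after the job is handed in: The basket hangs still and free from the hook (apex within 12 mm of the saddle, hook sunk more than 20 mm), touching neither bench nor robot, and the marker's tip is within 5 mm of the pointer tip's height (all of step 2).
It fails at once if the hook drops or jumps: it moves faster than 0.2 m/s (velocity of joint hook above 0.2 m/s or velocity of joint hook below -0.2 m/s).
It fails at once if the basket is pressed against the scale or its hook with more than 10 N (contact force between basket and scale above 10 N).
It fails at once if the marker is moved before the basket hangs on the hook (distance of marker_tip from where it was at the start of the episode above 0.012 m and value of joint hook below 0.01 m).
It fails at once if another thing on the bench is moved by more than 30 mm or tipped (distance of any of flask, tomato, jar, beaker, dishes, slidebox from where it was at the start of the episode above 0.03 m or angle between any of flask, tomato, jar, beaker, dishes, slidebox's own z axis and vertical above 0.4 rad).
It also fails if it takes over 51 s, if anything falls off the work surface, if the arm or the gripper's body presses on something with over 40 N, if the wrist force passes 120 N, or if a joint passes its speed limit or range.

## Robot

A 7-joint arm with a two-finger parallel gripper is mounted at the origin on the work surface. World frame = base frame: x ahead of the robot, y to its left, z up, the work surface at z = 0. Lengths are in m, angles in rad, forces in N, time in s.
With the tool pointing down it reaches from about 0.4 to 0.925 m from the base axis. Payload 5.6 kg.
Tool frame: the origin (TCP) lies between the finger pads; the fingertips stand 19 mm ahead of it and the grasp point (between the pads) is the TCP; z points along the fingers, x is the direction in which the jaws open and shut, and the axes are right-handed (so a half turn about z gives the same grasp; the last joint's range is limited). The gripper opens to 85 mm and grips with 20 to 120 N. Pads are 22 mm wide; open, the fingers measure 114 mm over their backs; the gripper's body (76 mm by 85 mm) begins 54 mm behind the grasp point. The pads swing forward as they close: fully open they stand 13 mm farther back than shut.
Start: joints at [1.057, 0.468, -0.012, 1.603, 0.006, 1.071, -0.056], TCP at [0.295, -0.579, 0.224] pointing down, gripper open.
Joint ranges: [-2.53, 2.53], [-0.31, 2.02], [-1.57, 1.55], [0.28, 2.44], [-1.29, 4.43], [0.15, 1.84], [-2.92, 2.92]. Speed limits (rad/s): [2.57, 2.57, 3.14, 3.14, 3.14, 3.14, 3.14].

## Interface

Orientations are given as a unit quaternion [w, x, y, z].
In Python, from cell import env gives the robot as it stands. The module is installed in compiled form; this text tells all that it offers.
- The arm moves only by the tool move_arm, never from a script. Its argument "increments" is a list of rows, each a list of 3 entries, a list of its own where there are three numbers: the shift along the tool's x, y, z in units of 25 mm (1.0 is 25 mm), then the turn, a rotation vector about the tool's x, y, z in units of 6 degrees (1.0 is 6 degrees), then the finger opening in mm, from 0 to 85.4. A call has 1 to 20 rows; each row is the pose to reach, as a shift and turn from the pose commanded when the call began, along the tool's axes at that moment; what a row does not reach only later rows make up. A row lasts 1/8 s, in which the tool goes at most 62.5 mm and 10.7 degrees, less where a joint would pass 70% of its speed; a pose out of reach is approached as far as the arm can. A call with a gripper value outside its range is refused whole. The fingers move at their own pace and stop on an object; "squeeze" is the grip in N (left out, the last holds). Time passes only in rows, so rows that repeat a pose let the fingers close. It gives the time, the measured TCP pose, the force and the opening at its end, in the units of the state.
- env.read_state(): the state, without advancing time (a new reading comes with each control period).
- env.snapshot(name): name is "side" or "top"; returns a dict with "color" (400x640x3 uint8, red, green, blue), "z_map" (400x640 float32, m along the optical axis (not along the pixel's ray), 0 where there is no reading), "mtx" (3x3 intrinsics, pixels), "pose" (4x4, takes a point from camera to world coordinates). Camera axes: x right, y down, z forward; pixel columns grow to the right and rows downward; lengths in m; the calibration is good to about 2 mm. A picture is of the moment at which its call begins.
- env.sign_off(): hands the job in, once; it reports no verdict.
Trained networks look in a picture, given as the dict that the camera call returned (one of the last four; its "shot" number tells which), for a name from the list of things; names that differ only in an ending like _2 or _b are one class to them, and where a whole thing is asked for, a point or a joint stands for the part that bears it (a point fixed in the world has none). Each returns a list of dicts, best first, with "confidence" (0 to 1); they miss things now and then, are a little off and sometimes report something else, mostly with a low value. They report only what shows in the picture. A call takes as long as a camera call.
- env.outline_of(picture, target): "mask" (400x640 bool, what is visible of it) and "extent" ([centre column, centre row, width, height] in pixels, round what is visible of it).
- env.spot_point(picture, target): "centre" ([column, row] in pixels: a listed point, or the origin of a listed thing).
The state is a dict: "time": time; "joints": joint angles; "joint_vel": joint speeds; "joint_torque": joint torques, N m; "position": TCP position; "eef_rot": TCP orientation; "wrist_force": force on the tool from outside, world axes, zero at the start; "ft_torque": the same for the moment, N m; "gripper_width": finger opening in m.
Only numpy, scipy, OpenCV 4.12 (cv2) and the standard library are available. Lean on these libraries where they do the work, as an engineer would, in place of code of your own. Each camera call takes 0.05 s, during which the arm holds its last target. There are 200 camera calls.

## Working session

There is one attempt and no reset: what is moved stays moved. The work goes in short steps, Python scripts to look and compute and a tool call to move; the robot and the scene stay as the last step left them, time stands still between calls to the robot, and variables do not carry over. Pictures are saved under pics/ and viewed, about 8 in all and at most 12, crops included, and the job is handed in when it is done.

Besides the shell and the picture viewer there is one more tool, called after "Request:" by a JSON object that holds its "fn" and its "kwargs", one argument or row to a line. move_arm: Moves the arm, as the interface text tells. Its arguments: {"type":"object","properties":{"increments":{"type":"array","items":{"type":"array"}},"squeeze":{"type":"number"}},"required":["increments"]}

```bash
mkdir -p pics
cat > h.py <<'E'
import numpy as np, cv2
from cell import env
from scipy.spatial.transform import Rotation as R
def world(p,u,v,z=None):
    v0,u0=int(round(v)),int(round(u))
    if z is None:
        w=p['z_map'][max(0,v0-1):v0+2,max(0,u0-1):u0+2]; w=w[w>0]; z=np.median(w) if w.size else np.nan
    K=p['mtx']; c=np.array([(u-K[0,2])/K[0,0]*z,(v-K[1,2])/K[1,1]*z,z,1])
    return (p['pose']@c)[:3]
def cloud(p,m=None):
    v,u=np.nonzero((p['z_map']>0)&(m if m is not None else True))
    z=p['z_map'][v,u];K=p['mtx']
    c=np.stack([(u-K[0,2])/K[0,0]*z,(v-K[1,2])/K[1,1]*z,z,np.ones_like(z)])
    return (p['pose']@c)[:3].T,u,v
def save(p,n): cv2.imwrite(f'pics/{n}.png',p['color'][...,::-1])
E
python3 - <<'E'
from h import *
np.set_printoptions(precision=4,suppress=True)
s=env.read_state(); print(s['time'],s['position'],s['eef_rot'])
ims=[]
for n in('side','top'):
    p=env.snapshot(n); ims.append(p['color']); print(n,p['pose'],p['mtx'][0])
    for t in ['basket_tab','basket_apex','hook_saddle','pointer','marker_grip','marker_tip','scale','basket','flask','tomato','jar','beaker','dishes','slidebox']:
        r=env.spot_point(p,t)
        if r: c=r[0]['centre']; print(t,round(r[0]['confidence'],2),np.round(c,1),world(p,*c))
    save(p,n+'0')
E
```

```text
0.0 [ 0.2945 -0.5788  0.2227] [-0.0004  0.8525 -0.5227 -0.0008]
side [[-0.7984 -0.434   0.4173  0.1573]
 [-0.6018  0.5967 -0.5308  0.5128]
 [-0.0187 -0.6749 -0.7376  0.8712]
 [ 0.      0.      0.      1.    ]] [393.3956   0.     321.7609]
basket_tab 0.73 [297.1 230.3] [0.5515 0.1061 0.1618]
basket_apex 0.6 [294.4 239.6] [0.5542 0.1155 0.1345]
hook_saddle 0.59 [397.9 137.2] [ 0.4959 -0.2423  0.233 ]
pointer 0.74 [411.1 119.9] [ 0.5173 -0.3602  0.2087]
marker_grip 0.67 [378.6 105.4] [ 0.6037 -0.3221  0.2434]
marker_tip 0.74 [410.  118.9] [ 0.5225 -0.3635  0.208 ]
scale 0.86 [403.6 176.7] [ 0.5001 -0.3398  0.0139]
basket 0.73 [295.6 270.7] [0.5388 0.1392 0.0455]
flask 0.57 [252.4 243.7] [0.6837 0.1414 0.0428]
tomato 0.85 [382.9 253.4] [ 0.3944 -0.0347  0.0407]
jar 0.64 [272.1 382.7] [0.4041 0.3729 0.0619]
beaker 0.69 [275.6 379.4] [0.3968 0.3677 0.0814]
dishes 0.94 [287.3 211.4] [ 0.6907 -0.0059  0.03  ]
slidebox 0.94 [240.  294.4] [0.6083 0.264  0.0351]
top [[-0.0267 -0.9901  0.1375  0.4305]
 [-0.9996  0.027   0.0006 -0.0053]
 [-0.0043 -0.1375 -0.9905  1.1824]
 [ 0.      0.      0.      1.    ]] [428.5338   0.     312.776 ]
basket_tab 0.73 [267.5 201.7] [0.5668 0.1092 0.1173]
basket_apex 0.85 [265.8 207.5] [0.5519 0.1132 0.1204]
hook_saddle 0.51 [425.1 220.6] [ 0.5164 -0.3091  0.0137]
pointer 0.84 [467.5 220.8] [ 0.4976 -0.3473  0.229 ]
marker_grip 0.56 [450.5 168.3] [ 0.6619 -0.3925  0.0018]
marker_tip 0.89 [467.6 216. ] [ 0.5094 -0.3533  0.2152]
scale 0.87 [440.5 227.1] [ 0.4974 -0.3493  0.0156]
basket 0.95 [271.5 215. ] [0.5378 0.1044 0.0685]
flask 0.78 [264.5 157.7] [0.6888 0.1198 0.0785]
tomato 0.63 [470.4 215.5] [ 0.5092 -0.3545  0.2293]
jar 0.75 [184.2 266.2] [0.4121 0.3264 0.0821]
beaker 0.64 [182.1 207.8] [0.5626 0.337  0.0723]
dishes 0.65 [317.9 153.4] [ 0.7081 -0.0218  0.0302]
slidebox 0.75 [222.3 185.7] [0.6245 0.2403 0.0343]
```

View pics/side0.png

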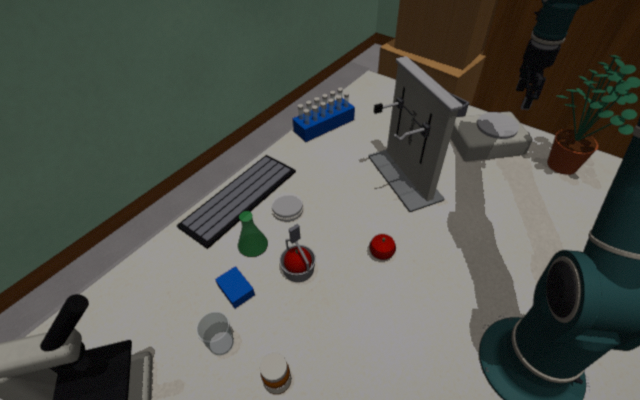

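View pics/top0.png

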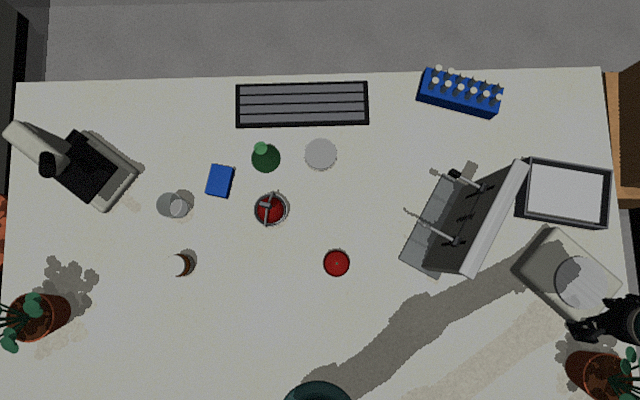

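The side view shows the scale at about (415,130), with the hook bar at (410,133) and the marker grip at (379,107). The basket is at (297,262) with its tab at (294,233). In the top view the hook tip is at (405,210), the marker grip at (454,174) and the basket at (270,208). Next I'll fit the scale and basket geometry.

```bash
cat > fit.py <<'E'
from h import *
from scipy.optimize import least_squares
np.set_printoptions(precision=4,suppress=True)
ps={n:env.snapshot(n) for n in('side','top')}
pts=[]
for n,p in ps.items():
    o=env.outline_of(p,'scale'); C,u,v=cloud(p,o[0]['mask']); print(n,o[0]['confidence'],len(C))
    if n=='side': S=C
    else: T=C
# RANSAC vertical plane on front (side cam)
Q=S[(S[:,2]>.03)&(S[:,2]<.33)&(S[:,1]<-.15)]
rng=np.random.default_rng(0);best=(0,)
for _ in range(3000):
    a,b=Q[rng.choice(len(Q),2,False)][:,:2]; d=b-a
    if np.hypot(*d)<.05: continue
    nn=np.array([-d[1],d[0]])/np.hypot(*d); k=np.abs((Q[:,:2]-a)@nn)<.004
    if k.sum()>best[0]: best=(k.sum(),k)
I=Q[best[1]]; m=I[:,:2].mean(0); w,V=np.linalg.eigh(np.cov(I[:,:2].T)); nrm=V[:,0]
if nrm@(np.array([.5,.1])-m)<0: nrm=-nrm
X=-nrm; Y=np.array([-X[1],X[0]])  # scale x axis, y axis
print('inl',len(I),len(Q),'X',X,'yaw',np.degrees(np.arctan2(X[1],X[0])),'m.X',m@X,'std',np.std((I[:,:2]-m)@X))
for nme,Z in(('side panel',I),('top cam top',T[(T[:,2]>.325)&(T[:,2]<.36)]),('top foot',T[(T[:,2]<.02)&(T[:,2]>.006)]),('side foot',S[(S[:,2]<.02)&(S[:,2]>.006)])):
    print(nme,len(Z),'y',np.percentile(Z[:,:2]@Y,[.5,2,50,98,99.5]),'x',np.percentile(Z[:,:2]@X,[.5,2,50,98,99.5]),'z',np.median(Z[:,2]))
for n,p in ps.items():
    C,u,v=cloud(p); d=np.hypot(C[:,0]-.55,C[:,1]-.11)
    k=(d<.04)&(C[:,2]>.128)&(C[:,2]<.19); B=C[k]; print(n,'tab',len(B),B.mean(0),B.min(0),B.max(0))
    k=(d<.07)&(C[:,2]>.055)&(C[:,2]<.12); 
    k2=(d<.08)&(C[:,2]>.04)&(C[:,2]<.053); B=C[k2]
    (cx,cy),r=cv2.minEnclosingCircle(B[:,:2].astype(np.float32)); print('rim',cx,cy,r,len(B))
    k3=(d<.08)&(C[:,2]>.065)&(C[:,2]<.18);H=C[k3][:,:2]; w,V=np.linalg.eigh(np.cov(H.T)); print('handle dir',np.degrees(np.arctan2(V[1,1],V[0,1])),w,H.mean(0),len(H))
# colour crops
a=cv2.resize(ps['side']['color'][60:220,340:480],None,fx=3.5,fy=3.5,interpolation=cv2.INTER_CUBIC)
b=cv2.resize(ps['side']['color'][215:290,265:330],None,fx=4.5,fy=4.5,interpolation=cv2.INTER_CUBIC)
c=np.zeros((600,800,3),np.uint8);c[:a.shape[0],:a.shape[1]]=a;c[:b.shape[0],500:500+b.shape[1]]=b
b=cv2.resize(ps['top']['color'][180:235,240:300],None,fx=4.5,fy=4.5,interpolation=cv2.INTER_CUBIC);c[345:345+b.shape[0],500:500+b.shape[1]]=b
cv2.imwrite('pics/crop1.png',c[...,::-1])
E
python3 fit.py
```

```text
side 0.66 8012
top 0.6 8577
inl 4567 5413 X [-0.5096 -0.8604] yaw -120.63759016469507 m.X 0.04662172019226005 std 0.001226362497585677
side panel 4567 y [0.4872 0.4887 0.5936 0.7292 0.7338] x [0.0438 0.0443 0.0466 0.0495 0.0511] z 0.19637150160246852
top cam top 2357 y [0.4816 0.4852 0.6074 0.7339 0.7378] x [0.0409 0.0412 0.0565 0.0737 0.0748] z 0.3400666477429517
top foot 2326 y [0.4774 0.4797 0.607  0.7396 0.7438] x [-0.0157 -0.0148  0.0178  0.0867  0.0989] z 0.01228229898623312
side foot 1492 y [0.4776 0.4789 0.5852 0.7369 0.7437] x [-0.017  -0.0159  0.0182  0.0923  0.0981] z 0.012782086198035558
side tab 174 [0.5552 0.1131 0.1567] [0.5495 0.0983 0.1285] [0.5656 0.1244 0.1775]
rim 0.5572823882102966 0.11012794077396393 0.04759065806865692 322
handle dir 170.06291492153014 [0.0001 0.0003] [0.5536 0.1146] 524
top tab 68 [0.5544 0.1102 0.1664] [0.5484 0.0982 0.1281] [0.5622 0.1235 0.1791]
rim 0.5557563304901123 0.11191609501838684 0.045880552381277084 213
handle dir 161.26702601677226 [0.0001 0.0003] [0.5536 0.1091] 341
```

View pics/crop1.png

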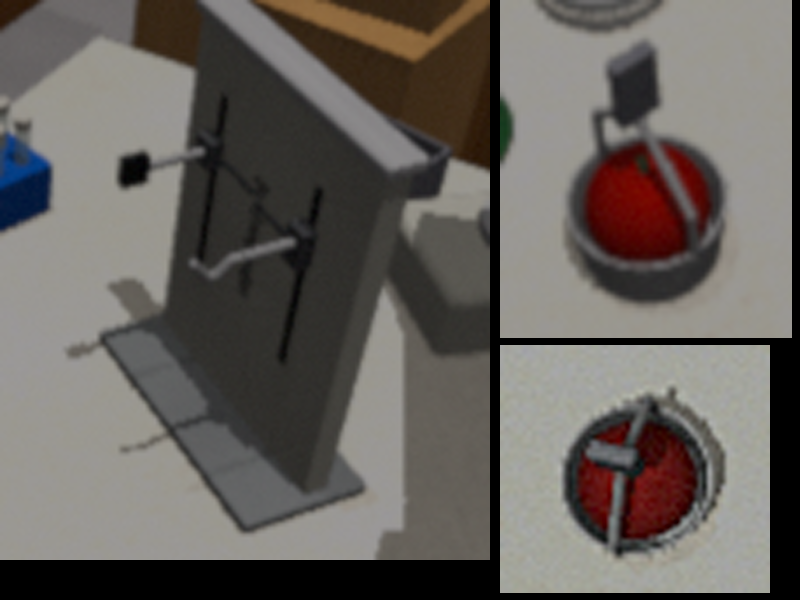

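```bash
cat > plan.py <<'E'
from h import *
import sys
np.set_printoptions(precision=3,suppress=True)
X=np.array([-.5096,-.8604,0]);Y=np.array([.8604,-.5096,0])
def rel(pos,yaw,s=None):
    s=s or env.read_state(); q=s['eef_rot']; r=R.from_quat([q[1],q[2],q[3],q[0]])
    t=np.radians(yaw); c=np.array([np.cos(t),np.sin(t),0]); z=np.array([0,0,-1.])
    T=R.from_matrix(np.stack([c,np.cross(z,c),z],1))
    return r.inv().apply(np.array(pos)-s['position'])/.025,(r.inv()*T).as_rotvec(degrees=True)/6
def proj(p,w):
    c=np.linalg.inv(p['pose'])@np.r_[w,1]; c=p['mtx']@c[:3]; return c[:2]/c[2]
E
python3 - <<'E'
from plan import *
s=env.read_state();print(s['time'],s['position'],s['wrist_force'])
O=X*.0446+Y*.6102
sad=O+X*(-.078)+Y*-.06+[0,0,.229]; mg=O+X*-.073+Y*.075+[0,0,.243]; print('saddle',sad,'mgrip',mg)
p=env.snapshot('side'); print(proj(p,sad), proj(p,mg))
tip=sad-X*.018+[0,0,.016]; print('hooktip',proj(p,tip))
p=env.snapshot('top'); print(proj(p,sad),proj(p,tip),proj(p,mg))
for pos in([.295,-.579,.42],[.556,.111,.42],[.556,.111,.25],[.556,.111,.158]): print(pos,*rel(pos,-14,s))
E
```

```text
1.7 [ 0.295 -0.579  0.224] [-0.113  0.432  0.214]
saddle [ 0.49  -0.252  0.229] mgrip [ 0.604 -0.325  0.243]
[401.382 137.377] [378.976 105.056]
hooktip [396.019 134.159]
[424.718 225.169] [419.241 220.66 ] [455.947 172.843]
[0.295, -0.579, 0.42] [-0.007 -0.013 -7.852] [ 0.001 -0.    -8.172]
[0.556, 0.111, 0.42] [-19.871 -21.835  -7.854] [ 0.001 -0.    -8.172]
[0.556, 0.111, 0.25] [-19.872 -21.835  -1.054] [ 0.001 -0.    -8.172]
[0.556, 0.111, 0.158] [-19.872 -21.835   2.626] [ 0.001 -0.    -8.172]
```

Run:
```python
from plan import *
p=env.snapshot('top'); O=X*.0446+Y*.6102
sad=O+X*(-.078)+Y*-.06+[0,0,.229]
im=cv2.resize(p['color'][150:290,385:535],None,fx=4,fy=4,interpolation=cv2.INTER_CUBIC)[...,::-1].copy()
for w in(sad,sad-X*.018+[0,0,.016],sad+X*.08+[0,0,.01],O+X*-.073+Y*.075+[0,0,.243]):
    u=(proj(p,w)-[385,150])*4; cv2.circle(im,tuple(int(a) for a in u),3,(0,255,0),-1)
cv2.imwrite('pics/crop2.png',im)
```

```text
(no output)
```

View pics/crop2.png

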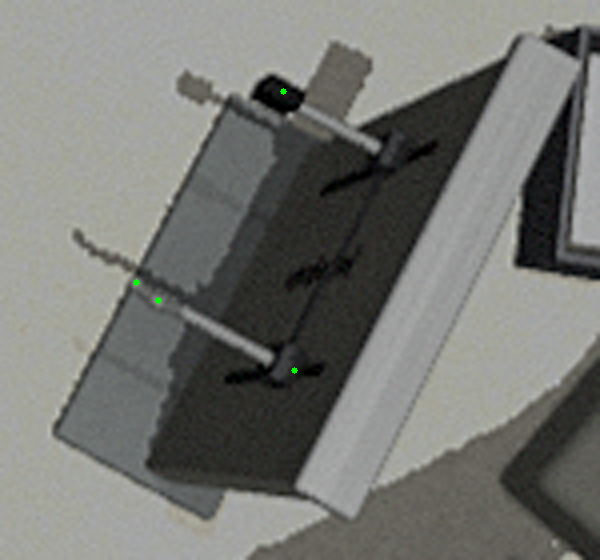

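Request:
{"fn": "move_arm", "kwargs": {
  "increments": [
    [[0,0,-2.4],[0,0,0],80],
    [[0,0,-4.8],[0,0,0],80],
    [[0,0,-7.8],[0,0,0],60],
    [[0,0,-7.8],[0,0,0],60],
    [[-1.5,-1.7,-7.8],[0,0,-0.7],60],
    [[-3.1,-3.4,-7.8],[0,0,-1.4],60],
    [[-4.7,-5.1,-7.8],[0,0,-2],60],
    [[-6.2,-6.8,-7.8],[0,0,-2.7],60],
    [[-7.8,-8.5,-7.8],[0,0,-3.4],60],
    [[-9.3,-10.2,-7.8],[0,0,-4],60],
    [[-10.9,-11.9,-7.8],[0,0,-4.6],60],
    [[-12.4,-13.6,-7.8],[0,0,-5.3],60],
    [[-14,-15.3,-7.8],[0,0,-6],60],
    [[-15.5,-17,-7.8],[0,0,-6.7],60],
    [[-17.1,-18.8,-7.8],[0,0,-7.4],60],
    [[-18.5,-20.4,-6.5],[0,0,-8.17],60],
    [[-19.87,-21.84,-5],[0,0,-8.17],60],
    [[-19.87,-21.84,-2.5],[0,0,-8.17],60],
    [[-19.87,-21.84,-1],[0,0,-8.17],60],
    [[-19.87,-21.84,-1],[0,0,-8.17],60]
  ]
}}

```text
time: 4.35
position: [0.5539, 0.1104, 0.2453]
eef_rot: [0.001, 0.993, -0.122, -0.004]
wrist_force: [-0.2, -0.2, 1.5]
gripper_width: 0.0603
```

The projected hook, saddle and marker points land on the pictured parts (about (137,283), (158,300) and (283,91) in the crop), so the scale fit holds. The rest was shadow. Next I descend and grasp.

Request:
{"fn": "move_arm", "kwargs": {
  "increments": [
    [[0,0,1],[0,0,0],60],
    [[0,0,2],[0,0,0],55],
    [[0,0,2.8],[0,0,0],50],
    [[0,0,3.5],[0,0,0],45],
    [[0,0,3.5],[0,0,0],40],
    [[0,0,3.5],[0,0,0],30],
    [[0,0,3.5],[0,0,0],22],
    [[0,0,3.5],[0,0,0],16],
    [[0,0,3.5],[0,0,0],10],
    [[0,0,3.5],[0,0,0],4],
    [[0,0,3.5],[0,0,0],4]
  ],
  "squeeze": 60
}}

```text
time: 5.72
position: [0.5564, 0.111, 0.1617]
eef_rot: [0.0, 0.993, -0.122, 0.0]
wrist_force: [-1.5, -1.0, 5.9]
gripper_width: 0.008
```

Run:
```python
from plan import *
s=env.read_state();print(s['time'],s['position'],s['wrist_force'],s['gripper_width'])
p=env.snapshot('side'); q=env.snapshot('top')
a=cv2.resize(p['color'][180:290,240:350],None,fx=5,fy=5); b=cv2.resize(q['color'][180:240,240:300],None,fx=4,fy=4)
c=np.zeros((550,800,3),np.uint8);c[:,:550]=a;c[:240,555:795]=b;cv2.imwrite('pics/grasp.png',c[...,::-1])
```

```text
5.725 [0.556 0.111 0.162] [-1.545 -0.952  5.891] 0.008027217706738697
```

View pics/grasp.png

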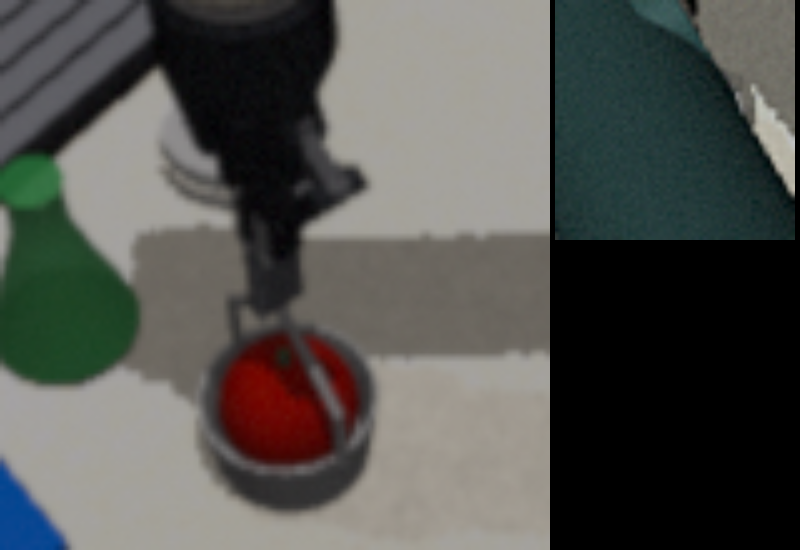

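Request:
{"fn": "move_arm", "kwargs": {
  "increments": [
    [[0,0,-0.3],[0,0,0],4],
    [[0,0,-0.8],[0,0,0],4],
    [[0,0,-1.6],[0,0,0],4],
    [[0,0,-2.5],[0,0,0],4],
    [[0,0,-3.4],[0,0,0],4],
    [[0,0,-4.4],[0,0,0],4],
    [[0,0,-5.2],[0,0,0],4],
    [[0,0,-5.8],[0,0,0],4],
    [[0,0,-6],[0,0,0],4],
    [[0,0,-6],[0,0,0],4],
    [[0,0,-6],[0,0,0],4]
  ]
}}

```text
time: 7.2
position: [0.5557, 0.1108, 0.3102]
eef_rot: [0.0, 0.993, -0.122, -0.001]
wrist_force: [-0.3, -0.3, -3.8]
gripper_width: 0.0075
```

Run:
```python
from plan import *
s=env.read_state();print(s['time'],s['position'],s['wrist_force'],s['gripper_width'])
O=X*.0446+Y*.6102; sad=O+X*(-.078)+Y*-.06
print(rel(sad-X*.1+[0,0,.305],-30.64),rel(sad+[0,0,.305],-30.64))
```

```text
7.2 [0.556 0.111 0.31 ] [-0.294 -0.253 -3.755] 0.00750196256371024
(array([ 2.122, 10.868,  0.214]), array([0.009, 0.014, 2.772])) (array([ 0.977, 14.7  ,  0.218]), array([0.009, 0.014, 2.772]))
```

Request:
{"fn": "move_arm", "kwargs": {
  "increments": [
    [[0.1,0.3,0],[0,0,0.1],4],
    [[0.2,1,0],[0,0,0.3],4],
    [[0.4,1.9,0],[0,0,0.5],4],
    [[0.5,2.8,0],[0,0,0.7],4],
    [[0.7,3.7,0],[0,0,0.9],4],
    [[0.9,4.6,0],[0,0,1.2],4],
    [[1.1,5.5,0],[0,0,1.4],4],
    [[1.2,6.4,0],[0,0,1.6],4],
    [[1.4,7.3,0],[0,0,1.9],4],
    [[1.6,8.2,0],[0,0,2.1],4],
    [[1.8,9.1,0],[0,0,2.4],4],
    [[1.9,9.9,0],[0,0,2.6],4],
    [[2.05,10.5,0],[0,0,2.7],4],
    [[2.12,10.87,0],[0,0,2.77],4],
    [[2.12,10.87,0],[0,0,2.77],4],
    [[2.12,10.87,0],[0,0,2.77],4],
    [[2.12,10.87,0],[0,0,2.77],4]
  ]
}}

```text
time: 9.32
position: [0.5419, -0.1645, 0.3113]
eef_rot: [-0.0, 0.965, -0.263, 0.0]
wrist_force: [-0.5, 0.4, -2.9]
gripper_width: 0.0074
```

Run:
```python
from plan import *
s=env.read_state();print(s['time'],s['position'],s['wrist_force'],s['gripper_width'])
O=X*.0446+Y*.6102; sad=O+X*(-.078)+Y*-.06
print(rel(sad+[0,0,.30],-30.64))
p=env.snapshot('side'); q=env.snapshot('top')
print(proj(p,sad+[0,0,.229]))
a=cv2.resize(p['color'][80:220,320:460],None,fx=4,fy=4); cv2.imwrite('pics/pre.png',a[...,::-1])
C,u,v=cloud(p); t=s['position']; k=(np.hypot(C[:,0]-t[0],C[:,1]-t[1])<.06)&(C[:,2]>t[2]-.17)&(C[:,2]<t[2]-.055)
D=C[k]-t; print(len(D), 'basket rel', np.median(D,0), (D@X).min(),(D@X).max(),(D@Y).min(),(D@Y).max(),D[:,2].min())
```

```text
9.325 [ 0.542 -0.165  0.311] [-0.549  0.44  -2.856] 0.007435264102445248
(array([-0.004,  4.048,  0.449]), array([-0.002, -0.   ,  0.015]))
[401.382 137.377]
1043 basket rel [-0.011  0.021 -0.113] -0.04630172921770869 0.0443637752755065 -0.046198919828459355 0.04944783473286329 -0.16461671629478924
```

View pics/pre.png

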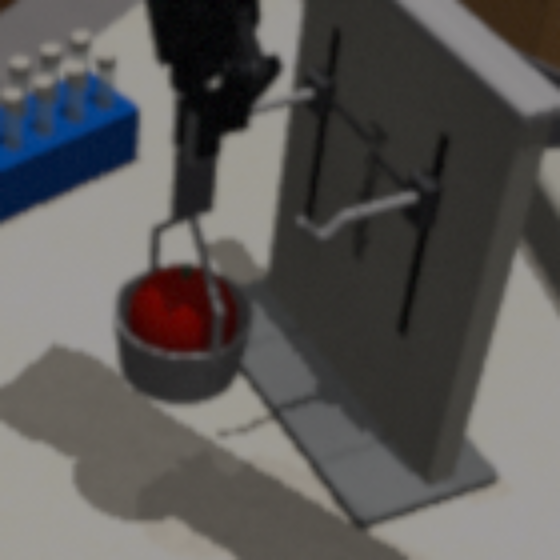

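The basket hangs centred in the grip at about (185,330) in the crop, and the hook saddle at about (325,230) is clear. Next I move in over the hook.

Request:
{"fn": "move_arm", "kwargs": {
  "increments": [
    [[0,0.2,0.1],[0,0,0],4],
    [[0,0.7,0.2],[0,0,0],4],
    [[0,1.3,0.2],[0,0,0],4],
    [[0,1.9,0.2],[0,0,0],4],
    [[0,2.5,0.2],[0,0,0],4],
    [[0,3.1,0.2],[0,0,0],4],
    [[0,3.6,0.2],[0,0,0],4],
    [[0,3.9,0.2],[0,0,0],4],
    [[0,4.05,0.2],[0,0,0],4],
    [[0,4.05,0.2],[0,0,0],4],
    [[0,4.05,0.5],[0,0,0],4],
    [[0,4.05,0.8],[0,0,0],4],
    [[0,4.05,1.1],[0,0,0],4],
    [[0,4.05,1.3],[0,0,0],4],
    [[0,4.05,1.4],[0,0,0],4],
    [[0,4.05,1.4],[0,0,0],4],
    [[0,4.05,1.4],[0,0,0],4]
  ]
}}

```text
time: 11.55
position: [0.4904, -0.2527, 0.2765]
eef_rot: [0.0, 0.964, -0.264, 0.0]
wrist_force: [-0.5, -0.5, -3.4]
gripper_width: 0.0077
```

Run:
```python
from plan import *
for i in range(4):
    p=env.snapshot('side'); s=env.read_state();print(s['time'],s['position'],s['wrist_force'],s['ft_torque'])
O=X*.0446+Y*.6102; sad=O+X*(-.078)+Y*-.06+[0,0,.229]; print(s['position']-sad)
a=cv2.resize(p['color'][80:220,340:460],None,fx=4,fy=4); cv2.imwrite('pics/over.png',a[...,::-1])
```

```text
11.6 [ 0.49  -0.253  0.276] [-0.651 -1.398 -3.757] [ 0.047 -0.028  0.051]
11.65 [ 0.49  -0.253  0.276] [ 0.283  0.233 -3.119] [-0.009  0.022 -0.048]
11.7 [ 0.49  -0.253  0.276] [-0.685 -0.034 -4.048] [-0.012 -0.02   0.024]
11.75 [ 0.49  -0.253  0.276] [ 0.524 -0.007 -2.91 ] [-0.008  0.026  0.056]
[-0.    -0.001  0.047]
```

View pics/over.png

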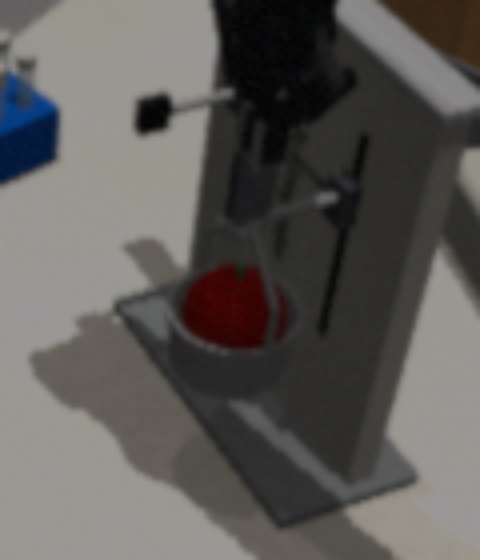

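The handle apex at about (240,225) sits just above the hook bar, with the bar passing under it. Next I lower slowly.

Request:
{"fn": "move_arm", "kwargs": {
  "increments": [
    [[0,0,0.1],[0,0,0],4],
    [[0,0,0.2],[0,0,0],4],
    [[0,0,0.3],[0,0,0],4],
    [[0,0,0.4],[0,0,0],4],
    [[0,0,0.5],[0,0,0],4],
    [[0,0,0.6],[0,0,0],4],
    [[0,0,0.7],[0,0,0],4],
    [[0,0,0.8],[0,0,0],4],
    [[0,0,0.9],[0,0,0],4],
    [[0,0,1.0],[0,0,0],4],
    [[0,0,1.1],[0,0,0],4],
    [[0,0,1.2],[0,0,0],4],
    [[0,0,1.3],[0,0,0],4],
    [[0,0,1.4],[0,0,0],4],
    [[0,0,1.5],[0,0,0],4],
    [[0,0,1.6],[0,0,0],4],
    [[0,0,1.6],[0,0,0],4]
  ]
}}

```text
time: 13.88
position: [0.4902, -0.2525, 0.2361]
eef_rot: [-0.0, 0.964, -0.264, -0.0]
wrist_force: [0.1, -0.7, -0.1]
gripper_width: 0.0077
```

Run:
```python
from plan import *
F=[]
for i in range(8):
    p=env.snapshot('side'); s=env.read_state();F.append(s['wrist_force'])
print(s['time'],s['position'],np.mean(F,0),np.std(F,0)/8**.5,s['gripper_width'])
for t in('pointer','hook_saddle','marker_tip','marker_grip'):
    r=env.spot_point(p,t); print(t,[(round(a['confidence'],2),a['centre']) for a in r[:2]])
```

```text
14.275 [ 0.49  -0.253  0.236] [-0.248  0.53  -0.263] [0.208 0.163 0.173] 0.007812305587756601
pointer [(0.59, [407.9, 127.9])]
hook_saddle [(0.62, [393.5, 148.8])]
marker_tip []
marker_grip [(0.55, [379.4, 106.3])]
```

Request:
{"fn": "move_arm", "kwargs": {
  "increments": [
    [[0,0,0.06],[0,0,0],4],
    [[0,0,0.12],[0,0,0],4],
    [[0,0,0.12],[0,0,0],4],
    [[0,0,0.12],[0,0,0],9],
    [[0,0,0.12],[0,0,0],11],
    [[0,0,0.12],[0,0,0],13],
    [[0,0,0.12],[0,0,0],16],
    [[0,0,0.12],[0,0,0],20],
    [[0,0,0.12],[0,0,0],26],
    [[0,0,0.12],[0,0,0],32],
    [[0,0,0.12],[0,0,0],32],
    [[0,0,0.12],[0,0,0],32]
  ],
  "squeeze": 20
}}

```text
time: 15.98
position: [0.4902, -0.2526, 0.2332]
eef_rot: [0.0, 0.965, -0.264, 0.0]
wrist_force: [-0.3, -0.5, -0.3]
gripper_width: 0.0322
```

Run:
```python
from plan import *
s=env.read_state();print(s['time'],s['position'],s['wrist_force'],s['gripper_width'])
for i in range(4):
    p=env.snapshot('side')
    r=env.spot_point(p,'hook_saddle'); print([(round(a['confidence'],2),a['centre']) for a in r[:2]])
O=X*.0446+Y*.6102
print(rel(O+X*-.073+Y*.075+[0,0,.35],-30.64),rel(O+X*-.073+Y*.075+[0,0,.243],-30.64))
a=cv2.resize(p['color'][80:220,340:460],None,fx=4,fy=4); cv2.imwrite('pics/rel.png',a[...,::-1])
```

```text
15.975 [ 0.49  -0.253  0.233] [-0.272 -0.523 -0.329] 0.032177049401483956
[(0.64, [394.0, 148.1]), (0.26, [236.3, 290.5])]
[(0.75, [395.9, 148.0])]
[(0.71, [394.3, 148.3])]
[(0.73, [394.2, 149.7]), (0.73, [235.5, 291.9])]
(array([ 5.388,  0.165, -4.672]), array([ 0.   , -0.001,  0.002])) (array([ 5.388,  0.165, -0.392]), array([ 0.   , -0.001,  0.002]))
```

View pics/rel.png

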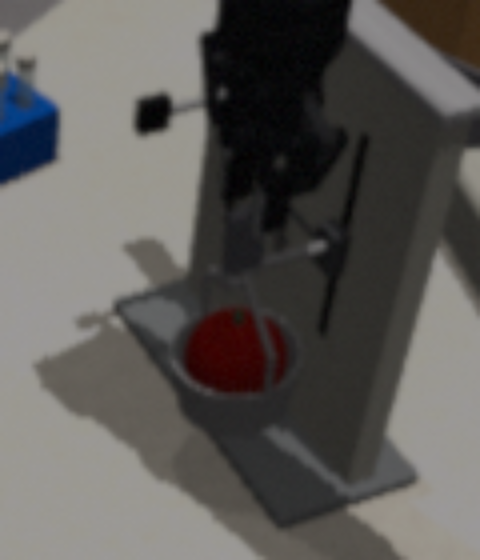

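The basket hangs on the hook with its apex at about (240,270) in the crop, and the fingers are open. Next I retreat straight up, then move over above the marker.

Request:
{"fn": "move_arm", "kwargs": {
  "increments": [
    [[0,0,-0.3],[0,0,0],34],
    [[0,0,-0.8],[0,0,0],36],
    [[0,0,-1.5],[0,0,0],40],
    [[0,0,-2.5],[0,0,0],40],
    [[0,0,-3.5],[0,0,0],40],
    [[0,0,-4.4],[0,0,0],40],
    [[0,0,-4.7],[0,0,0],40],
    [[1,0,-4.7],[0,0,0],40],
    [[2.2,0.1,-4.7],[0,0,0],40],
    [[3.4,0.15,-4.7],[0,0,0],40],
    [[4.6,0.17,-4.7],[0,0,0],40],
    [[5.39,0.17,-4.7],[0,0,0],40],
    [[5.39,0.17,-4.7],[0,0,0],40],
    [[5.39,0.17,-4.7],[0,0,0],40]
  ]
}}

```text
time: 18.12
position: [0.6034, -0.3244, 0.3505]
eef_rot: [-0.0, 0.965, -0.264, -0.0]
wrist_force: [-0.4, -0.3, -0.1]
gripper_width: 0.0402
```

```bash
cat > meas.py <<'E'
from plan import *
s=env.read_state();print(s['time'],s['position'],s['wrist_force'],s['gripper_width'])
O=X*.0446+Y*.6102
def onplane(p,uv,xs):  # intersect pixel ray with scale plane x=xs
    K=p['mtx']; d=p['pose'][:3,:3]@np.array([(uv[0]-K[0,2])/K[0,0],(uv[1]-K[1,2])/K[1,1],1]); c=p['pose'][:3,3]
    w=c+d*((O@X+xs-c@X)/(d@X)); return (w@Y-O@Y,w[2])
def aty(p,uv,y):  # intersect with scale plane y=y
    K=p['mtx']; d=p['pose'][:3,:3]@np.array([(uv[0]-K[0,2])/K[0,0],(uv[1]-K[1,2])/K[1,1],1]); c=p['pose'][:3,3]
    w=c+d*((O@Y+y-c@Y)/(d@Y)); return (w@X-O@X,w[2])
for n in('side','top'):
    for i in range(2):
        p=env.snapshot(n)
        for t in('pointer','marker_tip','hook_saddle','marker_grip'):
            for a in env.spot_point(p,t)[:1]:
                c=a['centre']; e=(onplane(p,c,-.01) if t in('pointer','marker_tip') else aty(p,c,-.06 if 'hook' in t else .075))
                print(n,t,round(a['confidence'],2),np.array(c),np.array(e))
    if n=='side': P=p
a=cv2.resize(P['color'][75:205,350:460],None,fx=5,fy=4.6 and 5,interpolation=cv2.INTER_CUBIC)[:600]; cv2.imwrite(f"pics/m{s['time']:.1f}.png",a[...,::-1])
E
python3 meas.py; ls pics
```

```text
18.125 [ 0.603 -0.324  0.35 ] [-0.429 -0.324 -0.119] 0.04022360126086241
side pointer 0.52 [406.8 131.1] [0.013 0.177]
side marker_tip 0.52 [410.6 114.7] [0.009 0.235]
side hook_saddle 0.58 [394.1 143.3] [-0.098  0.216]
side marker_grip 0.75 [377.1 107.4] [-0.078  0.237]
side pointer 0.61 [409.2 131.6] [0.002 0.183]
side marker_tip 0.48 [410.5 115.3] [0.009 0.233]
side hook_saddle 0.63 [393.5 145.7] [-0.098  0.208]
side marker_grip 0.68 [378.5 105.9] [-0.074  0.241]
top pointer 0.56 [460.3 216.2] [0.004 0.198]
top marker_tip 0.66 [453.5 170.5] [ 0.2   -0.124]
top hook_saddle 0.6 [422.  224.5] [-0.082  0.22 ]
top marker_grip 0.62 [453.2 173.3] [-0.076  0.231]
top pointer 0.68 [458.4 217.8] [0.001 0.189]
top marker_tip 0.73 [469.7 217.4] [-0.007  0.271]
top hook_saddle 0.65 [422.5 226.8] [-0.075  0.198]
top marker_grip 0.82 [452.7 171.3] [-0.081  0.242]
crop1.png
crop2.png
grasp.png
m18.1.png
over.png
pre.png
rel.png
side0.png
top0.png
```

View pics/m18.1.png

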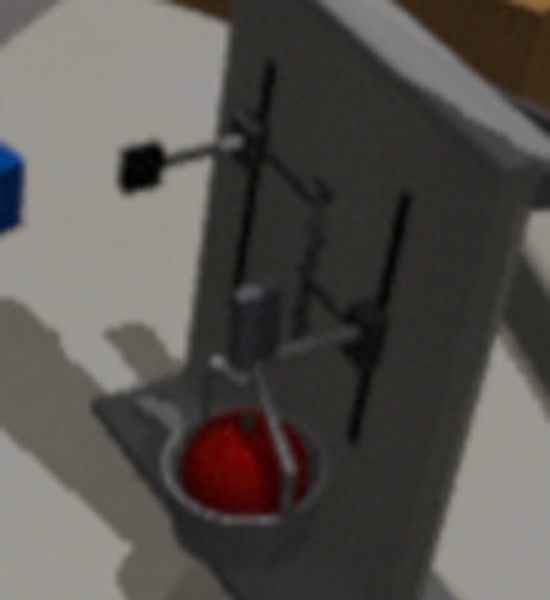

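The basket hangs free with its tab at about (255,325) in the crop. The pointer tip is at about (310,280) and the marker needle tip at about (318,195). By both estimates the marker has to come down about 52 mm.

Request:
{"fn": "move_arm", "kwargs": {
  "increments": [
    [[0,0,0.8],[0,0,0],40],
    [[0,0,1.7],[0,0,0],40],
    [[0,0,2.6],[0,0,0],40],
    [[0,0,3.4],[0,0,0],40],
    [[0,0,4.1],[0,0,0],40],
    [[0,0,4.4],[0,0,0],40],
    [[0,0,4.4],[0,0,0],30],
    [[0,0,4.4],[0,0,0],20],
    [[0,0,4.4],[0,0,0],14],
    [[0,0,4.4],[0,0,0],6],
    [[0,0,4.4],[0,0,0],6],
    [[0,0,4.4],[0,0,0],6]
  ],
  "squeeze": 30
}}

```text
time: 20.62
position: [0.604, -0.3249, 0.2407]
eef_rot: [0.0, 0.964, -0.264, 0.0]
wrist_force: [0.1, 0.3, -0.4]
gripper_width: 0.0061
```

Request:
{"fn": "move_arm", "kwargs": {
  "increments": [
    [[0,0,0.1],[0,0,0],6],
    [[0,0,0.3],[0,0,0],6],
    [[0,0,0.5],[0,0,0],6],
    [[0,0,0.7],[0,0,0],6],
    [[0,0,0.9],[0,0,0],6],
    [[0,0,1.1],[0,0,0],6],
    [[0,0,1.3],[0,0,0],6],
    [[0,0,1.5],[0,0,0],6],
    [[0,0,1.7],[0,0,0],6],
    [[0,0,1.9],[0,0,0],6],
    [[0,0,2.0],[0,0,0],6],
    [[0,0,2.0],[0,0,0],6]
  ]
}}

```text
time: 22.12
position: [0.6036, -0.3248, 0.1901]
eef_rot: [-0.0, 0.964, -0.264, -0.001]
wrist_force: [0.9, -0.3, -0.2]
gripper_width: 0.0058
```

```bash
python3 meas.py; ls -t pics|head -1
```

```text
22.125 [ 0.604 -0.325  0.19 ] [ 0.9   -0.341 -0.232] 0.005762423829722516
side pointer 0.5 [410.  127.2] [0.002 0.198]
side marker_tip 0.66 [404.8 131. ] [0.023 0.171]
side hook_saddle 0.49 [395.4 146.9] [-0.092  0.202]
side marker_grip 0.72 [374.1 119.9] [-0.084  0.196]
side pointer 0.5 [409.5 128.9] [0.003 0.192]
side marker_tip 0.73 [406.5 130. ] [0.016 0.179]
side hook_saddle 0.68 [406.4 129.4] [-0.067  0.251]
side marker_grip 0.66 [373.1 121.7] [-0.087  0.191]
top pointer 0.64 [179.8 207.3] [-0.195  1.935]
top marker_tip 0.73 [460.9 217.6] [-0.001  0.208]
top hook_saddle 0.56 [423.2 221.4] [-0.09   0.259]
top marker_grip 0.7 [446.5 176.2] [-0.078  0.189]
top pointer 0.66 [182.4 210.4] [-0.191  1.957]
top marker_tip 0.56 [463.4 220.3] [-0.011  0.237]
top hook_saddle 0.62 [424.2 226.4] [-0.075  0.213]
top marker_grip 0.46 [445.1 174.9] [-0.083  0.193]
m22.1.png
```

View pics/m22.1.png

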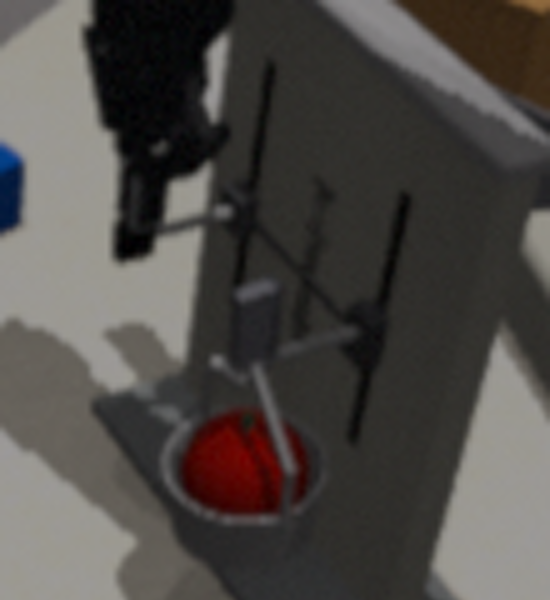

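The needle and pointer now form nearly one straight line, from (250,220) to (350,315) in the crop. I'll measure the height difference by sampling the image along the panel.

```bash
cat > lev.py <<'E'
from plan import *
s=env.read_state();print(s['time'],s['position'])
O=X*.0446+Y*.6102
ys=np.arange(-.05,.0651,.005); zs=np.arange(.165,.2151,.0005)
for n in('side','top'):
  g=np.mean([ (p:=env.snapshot(n))['color'].astype(float).mean(2) for _ in range(4)],0).astype(np.float32)
  for xs in(-.008,-.014):
    G=np.array([[proj(p,O+X*xs+Y*y+[0,0,z]) for z in zs] for y in ys]).astype(np.float32)
    V=cv2.remap(g,G[...,0],G[...,1],cv2.INTER_CUBIC)
    V=V-cv2.blur(V,(61,1),borderType=cv2.BORDER_REFLECT)
    i=V.argmin(1); print(n,xs); print('y',(ys*1000).astype(int)); print('z',np.round(zs[i]*1000,1)); print('d',np.round(V.min(1)).astype(int))
E
python3 lev.py
```

```text
23.125 [ 0.604 -0.325  0.191]
side -0.008
y [-50 -45 -40 -35 -30 -25 -20 -15 -10  -5   0   4   9  14  19  24  29  34
  39  44  49  54  59  64]
z [175.5 194.  189.5 188.5 188.5 189.  189.  189.5 188.5 187.5 187.  192.
 190.  189.  188.5 188.5 189.  189.  188.5 189.5 188.5 187.5 215.  211. ]
d [-21 -21 -19 -14 -12 -14 -13 -13 -11  -5  -4  -9 -11 -11 -10 -11 -12 -12
 -12 -12 -12  -9  -3  -7]
side -0.014
y [-50 -45 -40 -35 -30 -25 -20 -15 -10  -5   0   4   9  14  19  24  29  34
  39  44  49  54  59  64]
z [199.  196.  196.  196.5 196.  197.  196.5 195.  194.5 200.5 198.  196.5
 196.  165.  196.5 175.5 196.  196.5 196.5 195.  192.5 215.  215.  180. ]
d [-20 -15 -13 -13 -13 -14 -13  -7  -4  -6 -11 -12 -11 -12 -12 -12 -12 -12
 -13 -10  -5  -4  -7  -8]
top -0.008
y [-50 -45 -40 -35 -30 -25 -20 -15 -10  -5   0   4   9  14  19  24  29  34
  39  44  49  54  59  64]
z [179.5 201.  201.5 201.5 202.  201.5 201.5 201.  199.5 215.  193.  190.
 197.  203.5 199.5 201.5 200.5 200.5 203.  203.  198.5 200.  206.  185.5]
d [ -9  -9 -14 -10 -14 -10 -10 -11  -7 -11  -9  -7  -5 -10  -9  -9 -11 -10
 -10 -12 -10  -7  -6  -6]
top -0.014
y [-50 -45 -40 -35 -30 -25 -20 -15 -10  -5   0   4   9  14  19  24  29  34
  39  44  49  54  59  64]
z [184.  215.  215.  215.  215.  215.  215.  214.5 199.5 215.  212.5 215.
 215.  215.  215.  215.  215.  215.  215.  215.  185.5 182.5 205.5 199.5]
d [ -6  -4  -3  -3  -6  -3  -3 -12  -7 -10  -9  -5  -5  -6  -5  -4  -8  -4
  -6  -8  -4 -13  -7 -25]
```

Both are level at about 189 mm. I'll release, retreat and re-check.

Request:
{"fn": "move_arm", "kwargs": {
  "increments": [
    [[0,0,0],[0,0,0],9],
    [[0,0,0],[0,0,0],13],
    [[0,0,0],[0,0,0],20],
    [[0,0,0],[0,0,0],30],
    [[0,0,0],[0,0,0],40],
    [[0,0,0],[0,0,0],40],
    [[0,0,-0.5],[0,0,0],40],
    [[0,0,-1.3],[0,0,0],40],
    [[0,0,-2.3],[0,0,0],40],
    [[0,0,-3.5],[0,0,0],40],
    [[0,0,-4.7],[0,0,0],40],
    [[0,0,-5.9],[0,0,0],40],
    [[0,0,-6.5],[0,0,0],40],
    [[0,0,-6.5],[0,0,0],40]
  ]
}}

```text
time: 25.28
position: [0.6044, -0.3249, 0.355]
eef_rot: [0.0, 0.964, -0.264, 0.001]
wrist_force: [-0.3, -0.2, -0.2]
gripper_width: 0.0402
```

```bash
python3 lev.py | head -8
python3 - <<'E'
from plan import *
p=env.snapshot('side'); a=cv2.resize(p['color'][75:205,350:460],None,fx=4.6,fy=4.6,interpolation=cv2.INTER_CUBIC); cv2.imwrite('pics/fin.png',a[...,::-1])
E
```

```text
25.275 [ 0.604 -0.325  0.355]
side -0.008
y [-50 -45 -40 -35 -30 -25 -20 -15 -10  -5   0   4   9  14  19  24  29  34
  39  44  49  54  59  64]
z [175.5 193.  190.  188.5 188.5 188.5 189.  189.  188.5 188.  187.  192.
 189.5 189.5 188.5 188.5 189.  188.5 188.  189.  188.5 187.5 215.  209.5]
d [-20 -19 -18 -14 -13 -13 -14 -13 -11  -5  -3  -9 -11 -11 -11 -11 -11 -12
 -11 -11 -12  -9  -3  -6]
```

View pics/fin.png

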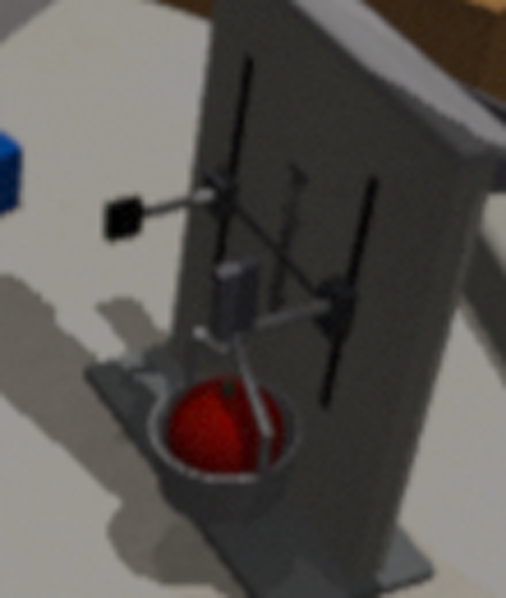

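The basket hangs free at about (230,430) in the crop. The needle and pointer form one straight line from (225,205) to (320,290), and the gripper is clear.

```bash
python3 -c "
from cell import env
print(env.sign_off())"
```

```text
the job is handed in; nothing more can be done
None
```

The basket is hanging on the scale's hook and the reading marker is level with the pointer. I handed the job in at about 26 s of the 51 s allowed; no verdict was reported.

- **Hanging:** I gripped the tab and brought the handle in over the hook tip. I then lowered it at about 20 mm/s until the wrist force was about 0.3 N and went 3 mm further before opening the fingers. Pictures show the basket hanging free with the hook sunk about 36 mm, which fits the roughly 3.5 N I felt on the wrist when lifting it.
- **Marker:** I slid it down about 50 mm, let go and moved clear. With the gripper away, the side camera put both the marker's needle and the pointer at about 189 mm. They are within about 1 mm of each other; the limit is 5 mm.
- **Disagreements:**
  - The trained networks' own point estimates scattered by 10–20 mm, so I relied on sampling the image along the panel.
  - The top camera put the pointer and marker at about 201 mm, probably because of the depth I assumed for them. It agreed they were about level, but its marker readings were noisy (about 199–204 mm).
  - The fingers read about 6 mm on the 12 mm marker block, but the marker moved as intended and stayed put after release.
- **Not measured:** I did not check the hook's peak speed or re-measure the bystanders. The arm's path kept clear of the bystanders.

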